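# Push the packed meals home on the rack sheet

### The arm

A 6-joint arm with a two-finger parallel gripper is mounted at the origin on the work surface. World frame = base frame: x ahead of the robot, y to its left, z up, the work surface at z = 0. Lengths are in m, angles in rad, forces in N, time in s.
With the tool pointing down it reaches from about 0.225 to 0.875 m from the base axis. Payload 3.4 kg.
Tool frame: the origin (TCP) lies at the very end of the fingers, on their centre line; the grasp point (between the pads) lies 19 mm behind it (manip.hold_point_z is the distance from the TCP to the grasp point, in m); z points along the fingers, x is the direction in which the jaws open and shut, and the axes are right-handed (so a half turn about z gives the same grasp; the last joint's range is limited). The gripper opens to 85 mm and grips with 20 to 120 N. Pads are 22 mm wide; open, the fingers measure 114 mm over their backs; the gripper's body (76 mm by 85 mm) begins 54 mm behind the grasp point. The pads swing forward as they close: fully open they stand 13 mm farther back than shut.
Start: joints at [1.005, 0.276, 1.505, -0, 1.361, -0.121], TCP at [0.247, 0.519, 0.231] pointing down, gripper open.
Joint ranges: [-2.89, 2.89], [-0.75, 2.08], [0.22, 2.7], [-1.18, 4.32], [0.11, 2.71], [-2.7, 2.7]. Speed limits (rad/s): [2.57, 2.57, 3.14, 3.14, 3.14, 3.14].

### API

Orientations are given as a unit quaternion [w, x, y, z].
In Python, from rig import manip gives the robot as it stands.
- The arm moves only by the tool apply_moves, never from a script. Its argument "commands" is one flat list of numbers, 6 for each row, row after row: the shift along the tool's x, y, z normalised to -1 to 1, where 1 is 0.03 m, then the turn, a rotation vector about the tool's x, y, z normalised to -1 to 1, where 1 is 0.15 rad. A call has 1 to 20 rows; each row shifts and turns the commanded pose from where the row before left it, along the tool's axes as they then stand; what a row does not reach is not made up. A row lasts 1/10 s, in which the tool goes at most 50 mm and 8.59 degrees, less where a joint would pass 70% of its speed; a pose out of reach is approached as far as the arm can. A call with a number of a shift or a turn outside -1 to 1 is refused whole. A call with a gripper value outside its range is refused whole. "jaw" is the opening, from -1 (shut) to 1 (fully open), set as the call begins (left out, the last holds). The fingers move at their own pace and stop on an object; "newtons" is the grip in N (left out, the last holds). Time passes only in rows, so rows that do not move let the fingers close. It gives the time, the measured TCP pose, the force and the opening at its end, in the units of the state.
- manip.get_state(): the state, without advancing time (a new reading comes with each control period).
- manip.get_image(name): name is "side" or "top"; returns a dict with "frame" (400x640x3 uint8, red, green, blue), "fx", "fy", "cx", "cy" (pixels), "extrinsics" (4x4, takes a point from camera to world coordinates). Camera axes: x right, y up, looking along -z (the intrinsics and any distortion apply to the point x, -y, -z); pixel columns grow to the right and rows downward; lengths in m; the calibration is good to about 2 mm. A picture is of the moment at which its call begins. There is no depth.
- manip.sign_off(): hands the job in, once; it reports no verdict.
The state is a dict: "clock": time; "qpos": joint angles; "qd": joint speeds; "effort": joint torques, N m; "position": TCP position; "ee_rot": TCP orientation; "contact_force": force on the tool from outside, world axes, zero at the start; "moment": the same for the moment, N m; "width": finger opening in m.
Only numpy, scipy, OpenCV 4.12 (cv2) and the standard library are available. Lean on these libraries where they do the work, as an engineer would, in place of code of your own. Each camera call takes 0.05 s, during which the arm holds its last target. There are 200 camera calls.

### The job

Tidy the load on the aluminium rack sheet before it goes into the trolley: gently push the crooked meal tray back against the rim at the back of the sheet and along it, so that it stands square to the rim and close up against the meal tray already in the middle, and push the round bowl straight back against the same rim, anywhere on its own side. Slide them on the sheet and pick nothing up; leave the middle tray square in its place, and do not disturb the sauce tub, the roll of labels or the spray bottle.

Things in the scene. Friction and masses are not known exactly. Their poses are not given: they have to be found in the camera images.
- back_rim (a point): Fixed aluminium rack sheet 400 x 600 mm, floor 2 mm thick; rims (tops 22 mm above the bench) at the back and both sides, open towards the robot. Point: middle of the back rim's inner face, 2 mm above the bench. x runs from the open edge (x = -397 mm) squarely into the rim, y left along it, z up; side rims at y = +297 and -297 mm. Sheet within 0.1 rad of the robot's axes.
- home_meal: Meal tray already square against the back rim near its middle: black, clear top in a black lid frame, 187 (x, away from the rim) x 137 (y) x 48 mm, 0.45 kg, loose. Origin: centre of underside. Lid's edge: band 38-48 mm up. Below it 173 x 123 mm; the foot, 0-26 mm up, is 167 x 117 mm. The foot meets the rim (origin 83.5 mm from its face); the lid, above the rim, overhangs it by 10 mm.
- stray_meal: The crooked meal tray: same shape, size and origin as home_meal, loose on the sheet left or right of home_meal, 6 to 15 cm short of the rim, turned up to 0.3 rad, x roughly towards the rim. About 0.36 to 0.6 kg. In place its foot meets the rim (origin 83.5 mm from its face) and its lid's edge meets home_meal's lid (origins 137 mm apart along the rim).
- bowl: Round black bowl with clear lid, 58 mm high, 0.36 to 0.6 kg, loose on the sheet on home_meal's other side. Origin: centre of underside. Foot 106 mm across up to 25 mm high, then 120 mm across to 48 mm, lid 126 mm across to 58 mm. In place its foot meets the rim (origin 53 mm from its face).
- sauce_tub: Bystander: small white lidded tub, 62 mm in diameter, 36 mm high, on the sheet near the middle of its open side. Origin: centre of the underside.
- label_roll: Bystander: paper roll standing on its end on the bench at the left of the sheet, 80 mm in diameter, 50 mm high. Origin: centre of the underside.
- spray: Bystander: white trigger-spray bottle standing upright, 70 mm in diameter, 195 mm high, on the bench at the right of the sheet. Origin: centre of the underside.

How it is judged:
By the outcome, as a careful person would: the job done as asked, in the order asked, and still so for the second after the job is handed in, with the robot touching nothing.
It also fails if it takes over 69 s, if anything falls off the work surface, if the arm or the gripper's body presses on something with over 40 N, if the wrist force passes 120 N, or if a joint passes its speed limit or range.

## Working session

There is one attempt and no reset: what is moved stays moved. The work goes in short steps, Python scripts to look and compute and a tool call to move; the robot and the scene stay as the last step left them, time stands still between calls to the robot, and variables do not carry over. Pictures are saved under pics/ and viewed, about 8 in all and at most 12, crops included, and the job is handed in when it is done.

Besides the shell and the picture viewer there is one more tool, called after "Request:" as a command line: name --argument value ..., lists and objects as JSON in quotes. apply_moves: Moves the arm, as the interface text tells. Scaled input: -1 to 1 covers 0.03 m each way for a shift and 0.15 rad each way for a turn. Its arguments: {"type":"object","properties":{"commands":{"type":"array"},"jaw":{"type":"number"},"newtons":{"type":"number"}},"required":["commands"]}

```bash
ls; mkdir -p pics; python3 - <<'E'
from rig import manip
import cv2
s=manip.get_state(); print({k:s[k] for k in('clock','position','ee_rot','contact_force','width')})
for n in('top','side'):
    d=manip.get_image(n); cv2.imwrite(f'pics/{n}0.png',d['frame'][:,:,::-1]); print(n,d['fx'],d['fy'],d['cx'],d['cy'],d['extrinsics'],[k for k in d])
E
```

```text
pics
{'clock': 0.0, 'position': array([0.24710705, 0.51859328, 0.23039651]), 'ee_rot': array([ 4.07002665e-04,  8.45651237e-01,  5.33735015e-01, -8.68130833e-04]), 'contact_force': array([ 0.57881574, -0.5674879 ,  0.41940129]), 'width': 0.0853311360409825}
top 443.2306616876782 443.2306616876782 325.22194274471167 199.15229697759287 [[ 0.0169369   0.99667371 -0.07971614  0.43004291]
 [-0.99984596  0.01651561 -0.00594127  0.00382468]
 [-0.00460495  0.07980448  0.9967999   1.57434806]
 [ 0.          0.          0.          1.        ]] ['frame', 'fx', 'fy', 'cx', 'cy', 'extrinsics']
side 372.6676975108645 372.6676975108645 314.7124464317666 199.97600125618 [[ 0.80582722  0.42235697 -0.41503866 -0.01603418]
 [-0.59199112  0.55833551 -0.5812125  -0.78503316]
 [-0.01374833  0.71405605  0.69995353  0.96677943]
 [ 0.          0.          0.          1.        ]] ['frame', 'fx', 'fy', 'cx', 'cy', 'extrinsics']
```

```bash
python3 - <<'E'
import cv2
a=cv2.imread('pics/top0.png'); c=a[90:290,200:450] if 0 else a[80:280,190:460]
cv2.imwrite('pics/top0c.png',cv2.resize(c,None,fx=2.963,fy=2.963,interpolation=cv2.INTER_CUBIC))
E
```

```text
(no output)
```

View pics/top0.png

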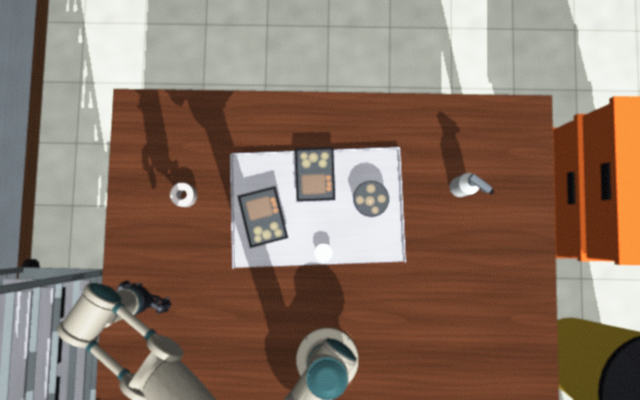

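View pics/side0.png

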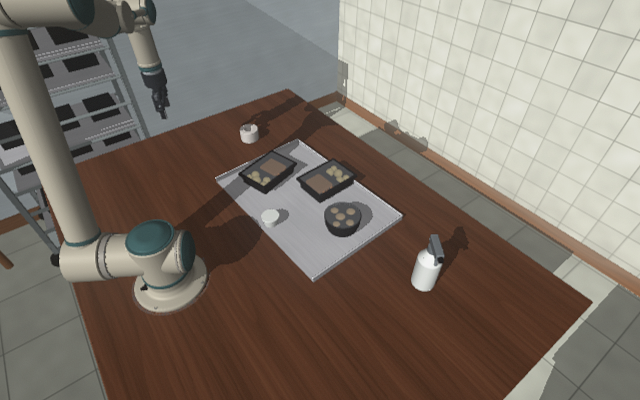

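Top view: the stray tray is at about (263,217), home tray at (315,175), bowl at (371,198), tub at (323,253), and the sheet spans columns 231–405 and rows 147–268. The side view agrees. I'll enlarge the top view to read the corners.

```bash
python3 - <<'E'
import cv2
a=cv2.imread('pics/top0.png'); c=a[138:278,222:415]
cv2.imwrite('pics/top0d.png',cv2.resize(c,None,fx=4,fy=4,interpolation=cv2.INTER_CUBIC))
E
```

```text
(no output)
```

View pics/top0d.png

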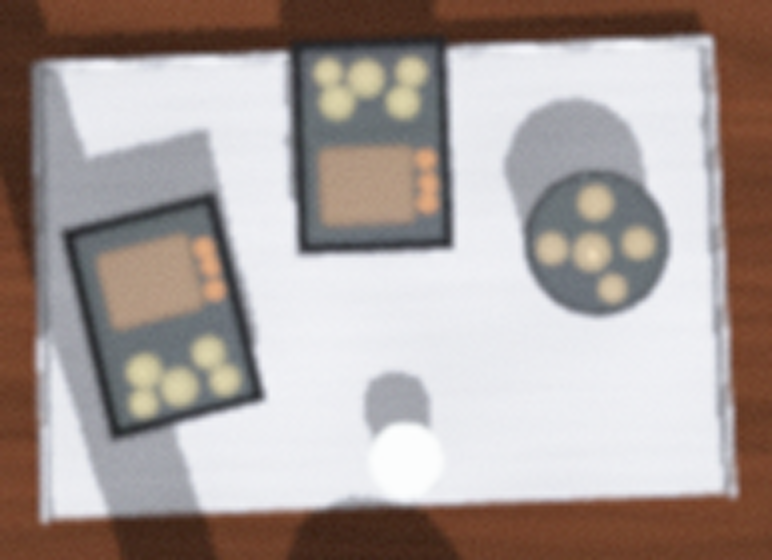

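Enlarged crop (4×, offset 222,138), corners read:
- Sheet: (33,62), (713,38), (737,497), (43,522).
- Home lid: (291,42), (446,40), (452,245), (299,252).
- Stray lid: (66,232), (213,195), (263,398), (113,438).
- Bowl centre (597,243), tub centre (406,461).

```bash
cat > h.py <<'E'
import numpy as np, cv2
from rig import manip
def ray(d,uv,z):
    T=d['extrinsics']; u,v=uv
    r=T[:3,:3]@np.array([(u-d['cx'])/d['fx'],-(v-d['cy'])/d['fy'],-1]); o=T[:3,3]
    return (o+r*(z-o[2])/r[2])[:2]
def crop(P,d,z,off=(222,138),k=4):
    return np.array([ray(d,((p[0]+.5)/k-.5+off[0],(p[1]+.5)/k-.5+off[1]),z) for p in P])
def rect(P,L=.187,W=.137,yaw=None):
    "corners TL,TR,BR,BL -> centre, yaw (x away from robot), sizes"
    P=np.array(P); c=P.mean(0); ax=(P[0]+P[1]-P[2]-P[3])/2; ay=(P[0]+P[3]-P[1]-P[2])/2
    v=ax*1+np.array([ay[1],-ay[0]]); return c,np.arctan2(v[1],v[0]),np.linalg.norm(ax),np.linalg.norm(ay)
E
python3 - <<'E'
from h import *
d=manip.get_image('top')
S=crop([(33,62),(713,38),(737,497),(43,522)],d,.022);print(S.round(4));print('sheet',rect(S))
H=rect(crop([(291,42),(446,40),(452,245),(299,252)],d,.048));print('home',H)
R=rect(crop([(66,232),(213,195),(263,398),(113,438)],d,.048));print('stray',R)
B=crop([(597,243)],d,.058)[0];print('bowl',B,'tub',crop([(406,461)],d,.036)[0])
c,y,_,_=rect(S)
ex=np.array([np.cos(y),np.sin(y)]);ey=np.array([-ex[1],ex[0]])
o=c+ex*(.2-.003); print('rim',o,y)
for n,p in('home',H[0]),('stray',R[0]),('bowl',B):print(n,(p-o)@ex,(p-o)@ey)
E
```

```text
[[ 0.7123  0.354 ]
 [ 0.7435 -0.2483]
 [ 0.3404 -0.2706]
 [ 0.3085  0.3315]]
sheet (array([0.52620048, 0.0416382 ]), np.float64(0.0535537886964281), np.float64(0.40406834531583863), np.float64(0.6030012506774576))
home (array([0.64014962, 0.05122328]), np.float64(0.04948194287607346), np.float64(0.18158755038908597), np.float64(0.1337050998710212))
stray (array([0.48877019, 0.22787608]), np.float64(0.26495302703497337), np.float64(0.18156857985855035), np.float64(0.13187791534274673))
bowl [ 0.55657861 -0.14370597] tub [0.36711824 0.01707632]
rim [0.72291805 0.05218326] 0.0535537886964281
home -0.0827011507565838 0.003471842211749468
stray -0.22440764338675573 0.18797445030225737
bowl -0.17658656068975168 -0.1867045380216424
```

Request:
apply_moves --commands '[0,0,0,0,0,-0.83,0,0,0,0,0,-0.83,0,0,0,0,0,-0.83,0,0,0,0,0,-0.83,-0.84,0.26,0,0,0,0,-0.84,0.26,0,0,0,0,-0.84,0.26,0,0,0,0,-0.84,0.26,0,0,0,0,-0.84,0.26,0,0,0,0,-0.84,0.26,0,0,0,0,-0.84,0.26,0,0,0,0,-0.84,0.26,0,0,0,0,-0.84,0.26,0,0,0,0,-0.84,0.26,0,0,0,0,-0.84,0.26,0,0,0,0,-0.84,0.26,0,0,0,0,0,0,0,0,0,0,0,0,0,0,0,0]' --jaw 1

```text
clock: 1.95
position: [0.3569, 0.222, 0.2312]
ee_rot: [-0.0, 0.689, 0.725, 0.0]
contact_force: [-1.0, -0.5, -0.4]
width: 0.0853
```

Request:
apply_moves --commands '[0,0,0.8,0,0,0,0,0,0.8,0,0,0,0,0,0.8,0,0,0,0,0,0.8,0,0,0,0,0,0.8,0,0,0,0,0,0.8,0,0,0,0,0,0.8,0,0,0,0,0,0.8,0,0,0,0,0,0.7,0,0,0,0,0,0,0,0,0,0,0,0,0,0,0]'

```text
clock: 3.05
position: [0.3567, 0.2228, 0.0183]
ee_rot: [-0.0, 0.688, 0.726, -0.0]
contact_force: [-0.2, 0.4, 0.5]
width: 0.0855
```

```bash
cat >> h.py <<'E'
O=np.array([.72292,.05218]); Y=.0535
EX=np.array([np.cos(Y),np.sin(Y)]); EY=np.array([-EX[1],EX[0]])
def rim(p): p=np.asarray(p)[:2]-O; return np.array([p@EX,p@EY]).round(4)
def px(d,p):
    T=d['extrinsics']; q=T[:3,:3].T@(np.asarray(p)-T[:3,3]); return d['cx']+d['fx']*q[0]/-q[2], d['cy']-d['fy']*q[1]/-q[2]
E
python3 - <<'E'
from h import *
s=manip.get_state();print(s['clock'],s['position'],rim(s['position']),s['contact_force'])
d=manip.get_image('side'); a=d['frame'][120:300,190:430,::-1]
cv2.imwrite('pics/s1.png',cv2.resize(a,None,fx=3,fy=3,interpolation=cv2.INTER_CUBIC))
E
```

```text
3.05 [0.35673258 0.22281853 0.01831361] [-0.3565  0.19  ] [-0.22601127  0.36715302  0.51982256]
```

View pics/s1.png

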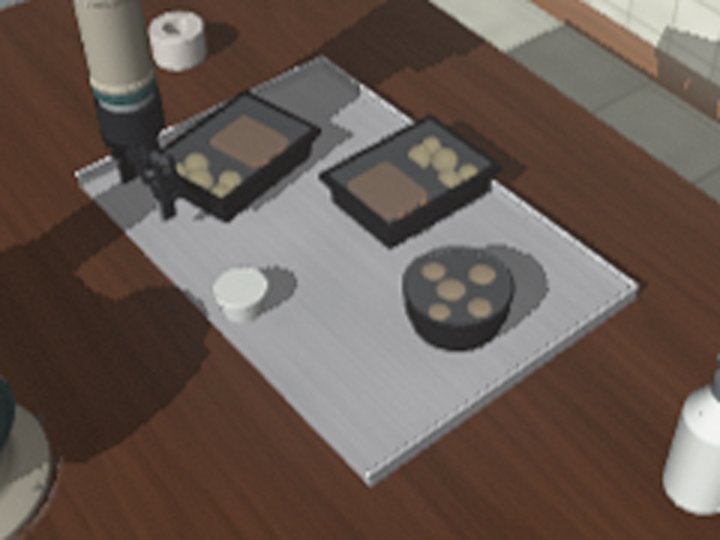

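Picture 4 shows the fingers standing free in front of the stray tray, with the tips below its lid. Now the slow push towards the rim.

Request:
apply_moves --commands '[0,0.1,0.25,0,0,0,0,0.2,0,0,0,0,0,0.2,0,0,0,0,0,0.2,0,0,0,0,0,0.2,0,0,0,0,0,0.2,0,0,0,0,0,0.2,0,0,0,0,0,0.2,0,0,0,0,0,0.2,0,0,0,0,0,0.2,0,0,0,0,0,0.2,0,0,0,0,0,0.2,0,0,0,0,0,0.2,0,0,0,0,0,0.2,0,0,0,0,0,0.2,0,0,0,0,0,0.2,0,0,0,0]'

```text
clock: 4.7
position: [0.45, 0.2268, 0.0107]
ee_rot: [-0.0, 0.688, 0.726, -0.0]
contact_force: [-2.2, -0.0, 0.3]
width: 0.0857
```

```bash
python3 - <<'E'
from h import *
s=manip.get_state();print(s['clock'],s['position'],rim(s['position']),s['contact_force'])
d=manip.get_image('top'); a=d['frame'][138:278,222:415,::-1]
cv2.imwrite('pics/t2.png',cv2.resize(a,None,fx=4,fy=4,interpolation=cv2.INTER_CUBIC))
E
```

```text
4.7 [0.4500282  0.22682569 0.01073422] [-0.2632  0.189 ] [-2.19129295 -0.02708709  0.32209907]
```

View pics/t2.png

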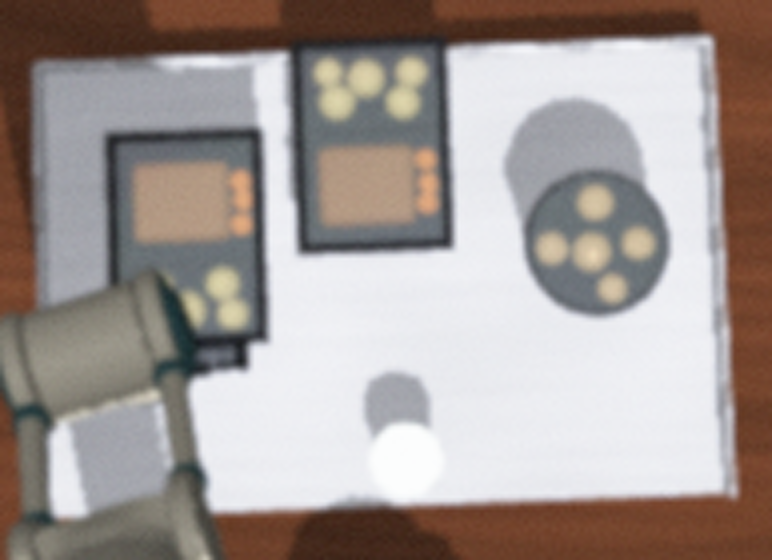

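Picture 5: the tray is now flush with the fingers and square, with far corners at (108,135) and (260,130). It is about 27 mm left of home and about 75 mm short of the rim. I'll keep pushing.

Request:
apply_moves --commands '[0,0.2,0,0,0,0,0,0.2,0,0,0,0,0,0.2,0,0,0,0,0,0.2,0,0,0,0,0,0.2,0,0,0,0,0,0.2,0,0,0,0,0,0.2,0,0,0,0,0,0.2,0,0,0,0,0,0.2,0,0,0,0,0,0.2,0,0,0,0,0,0.1,0,0,0,0]'

```text
clock: 5.85
position: [0.5138, 0.2305, 0.0109]
ee_rot: [0.0, 0.688, 0.726, 0.0]
contact_force: [-2.1, 0.1, 0.9]
width: 0.0856
```

Request:
apply_moves --commands '[0,0.1,0,0,0,0,0,0.1,0,0,0,0,0,0,0,0,0,0]'

```text
clock: 6.15
position: [0.5195, 0.2308, 0.0109]
ee_rot: [0.0, 0.688, 0.726, 0.001]
contact_force: [-0.1, -0.2, -1.0]
width: 0.0857
```

```bash
python3 - <<'E'
from h import *
s=manip.get_state();print(s['clock'],s['position'],rim(s['position']),s['contact_force'])
d=manip.get_image('top'); a=d['frame'][138:278,222:415,::-1]
cv2.imwrite('pics/t3.png',cv2.resize(a,None,fx=4,fy=4,interpolation=cv2.INTER_CUBIC))
E
```

```text
6.15 [0.51951572 0.2307941  0.01092225] [-0.1936  0.1892] [-0.10036768 -0.18408314 -0.98695188]
```

View pics/t3.png

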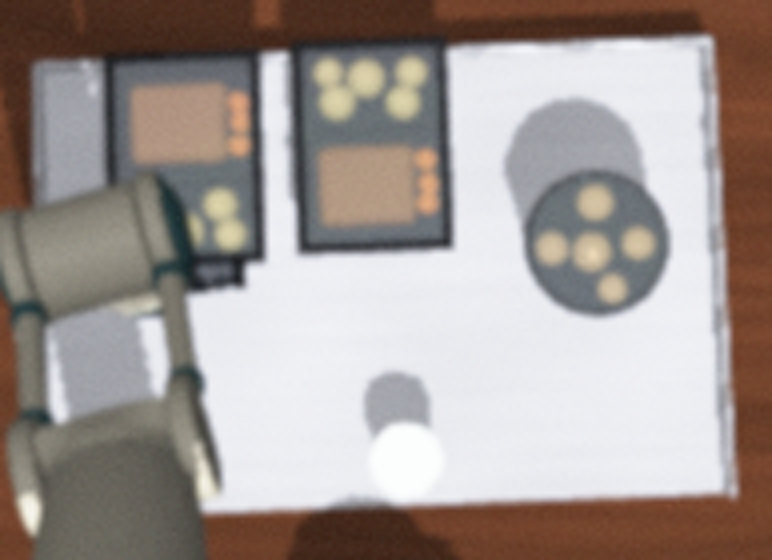

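Picture 6: far right corner at (260,52), where the rim line would be near row 43.5, so about 7 mm remain. I'll creep forward and watch the force.

Request:
apply_moves --commands '[0,0.05,0,0,0,0,0,0.05,0,0,0,0,0,0.05,0,0,0,0]'

```text
clock: 6.5
position: [0.5228, 0.2309, 0.011]
ee_rot: [-0.0, 0.688, 0.726, -0.0]
contact_force: [-3.3, 0.1, 2.6]
width: 0.0856
```

Request:
apply_moves --commands '[0,0.05,0,0,0,0]'

```text
clock: 6.6
position: [0.5245, 0.231, 0.0109]
ee_rot: [-0.0, 0.688, 0.726, -0.0]
contact_force: [-2.7, 0.0, 2.0]
width: 0.0854
```

Request:
apply_moves --commands '[0,0.05,0,0,0,0]'

```text
clock: 6.7
position: [0.5248, 0.231, 0.0107]
ee_rot: [-0.001, 0.688, 0.726, -0.001]
contact_force: [-7.6, 0.6, 5.6]
width: 0.0852
```

Request:
apply_moves --commands '[0,0.05,0,0,0,0,0,0,0,0,0,0]'

```text
clock: 6.9
position: [0.5247, 0.2309, 0.0105]
ee_rot: [-0.002, 0.688, 0.726, -0.002]
contact_force: [-8.5, -0.1, 5.4]
width: 0.0852
```

The rim is met at TCP x = −188 mm, as predicted, with force up to 8 N. Next I'll back off, lift, turn and go to the tray's left side.

Request:
apply_moves --commands '[0,-0.3,0,0,0,0,0,-0.7,0,0,0,0,0,0,0.0,0,0,0,0,0,-0.8,0,0,0,0,0,-0.8,0,0,0,0,0,-0.8,0,0,0,0,0,-0.8,0,0,0,0,0,-0.8,0,0,0,0,0,0,0,0,0]'

```text
clock: 7.8
position: [0.5021, 0.2306, 0.1346]
ee_rot: [0.003, 0.688, 0.726, 0.005]
contact_force: [0.2, 0.2, 1.2]
width: 0.0855
```

Request:
apply_moves --commands '[0,0,0,0,0,0.95,0,0,0,0,0,0.95,0,0,0,0,0,0.95,0,0,0,0,0,0.95,0,0,0,0,0,0.95,0,0,0,0,0,0.95,0,0,0,0,0,0.95,0,0,0,0,0,0.95,0,0,0,0,0,0.95,0,0,0,0,0,0.95,0,0,0,0,0,0.97,0.75,-0.4,0,0,0,0,0.75,-0.4,0,0,0,0,0.75,-0.4,0,0,0,0,0.75,-0.4,0,0,0,0,0.75,-0.4,0,0,0,0,0.75,-0.4,0,0,0,0,0,0,0,0,0,0,0,0,0,0,0,0]'

```text
clock: 9.7
position: [0.629, 0.3086, 0.1292]
ee_rot: [0.0, 1.0, 0.027, -0.001]
contact_force: [0.7, -0.2, -0.9]
width: 0.0853
```

```bash
python3 - <<'E'
from h import *
s=manip.get_state();q=s['ee_rot'];print(s['clock'],s['position'],rim(s['position']),2*np.arctan2(q[2],q[1]),s['qpos'])
d=manip.get_image('top'); a=d['frame'][138:278,222:415,::-1]
cv2.imwrite('pics/t4.png',cv2.resize(a,None,fx=4,fy=4,interpolation=cv2.INTER_CUBIC))
E
```

```text
9.7 [0.62901386 0.30859421 0.12924442] [-0.0801  0.2611] 0.053681575995119135 [ 3.57039668e-01  5.25624501e-01  1.35980867e+00 -3.13738029e-04
  1.25750357e+00  3.03454984e-01]
```

View pics/t4.png

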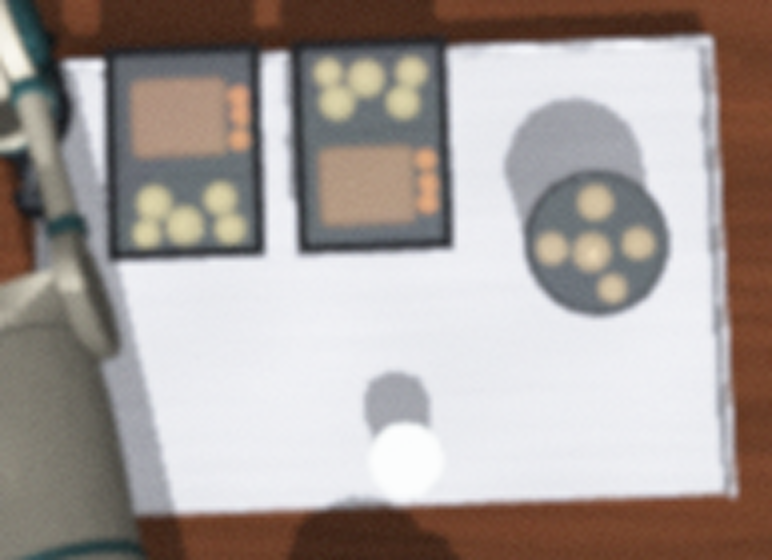

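Picture 7: the stray tray is square at the rim, with corners (109,50), (259,46), (264,250), (112,257). The gap to home is about 27 mm. I'll go down beside it and push along the rim.

Request:
apply_moves --commands '[-0.12,0,0.7,0,0,0,0,0,0.7,0,0,0,0,0,0.7,0,0,0,0,0,0.7,0,0,0,0,0,0.6,0,0,0,0,0,0.4,0,0,0,0,0,0,0,0,0]'

```text
clock: 10.45
position: [0.6233, 0.3076, 0.015]
ee_rot: [0.001, 1.0, 0.027, -0.002]
contact_force: [0.0, 0.0, 0.5]
width: 0.0857
```

Request:
apply_moves --commands '[0,0.15,0,0,0,0,0,0.15,0,0,0,0,0,0.15,0,0,0,0,0,0.15,0,0,0,0,0,0.15,0,0,0,0,0,0.15,0,0,0,0,0,0.15,0,0,0,0,0,0,0,0,0,0]'

```text
clock: 11.25
position: [0.627, 0.276, 0.0168]
ee_rot: [0.0, 1.0, 0.027, 0.0]
contact_force: [0.0, 0.3, 1.1]
width: 0.0858
```

```bash
python3 - <<'E'
from h import *
s=manip.get_state();print(s['clock'],s['position'],rim(s['position']),s['contact_force'])
d=manip.get_image('top'); a=d['frame'][138:208,285-60:345,::-1]
cv2.imwrite('pics/t5.png',cv2.resize(a,None,fx=6,fy=6,interpolation=cv2.INTER_CUBIC))
E
```

```text
11.25 [0.62695172 0.27603914 0.01681617] [-0.0839  0.2287] [0.03450539 0.26520892 1.07259347]
```

View pics/t5.png

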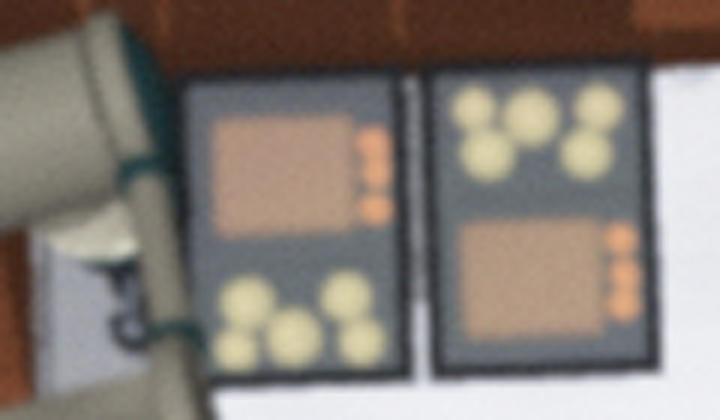

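Picture 8: the trays are parallel, with a gap of about 16 px at 6× (9 mm). I'll creep up.

Request:
apply_moves --commands '[0,0.08,0,0,0,0,0,0.08,0,0,0,0,0,0.06,0,0,0,0]'

```text
clock: 11.6
position: [0.6269, 0.2702, 0.0165]
ee_rot: [0.0, 1.0, 0.027, -0.0]
contact_force: [-1.0, 2.2, -0.1]
width: 0.0854
```

Request:
apply_moves --commands '[0,0.03,0,0,0,0]'

```text
clock: 11.7
position: [0.627, 0.2696, 0.0165]
ee_rot: [-0.0, 1.0, 0.027, -0.0]
contact_force: [0.0, 4.6, -0.9]
width: 0.0853
```

```bash
python3 - <<'E'
from h import *
s=manip.get_state();print(s['clock'],s['position'],rim(s['position']),s['contact_force'])
d=manip.get_image('top'); g=cv2.cvtColor(d['frame'],cv2.COLOR_RGB2GRAY)
for r in (170,175,180,185,190,195,198): print(r,g[r,284:304])
E
```

```text
11.7 [0.62699405 0.26961674 0.01650304] [-0.0842  0.2223] [ 0.0237461   4.56202061 -0.94869215]
170 [155 142 138 143 158 161 150 130  94  54  35  37  46  71  96 109 108 110
 109 108]
175 [143 138 127 128 134 140 134 120  90  60  34  36  42  66  89 106 110 117
 126 133]
180 [111 110 111 111 112 110 109 107  89  70  43  39  43  55  85 103 117 128
 141 151]
185 [199 197 189 174 148 123 114 112  98  65  42  37  37  56  85 108 116 123
 142 152]
190 [188 187 182 171 147 128 116 112  95  72  45  34  39  52  80 103 111 121
 138 153]
195 [189 200 206 208 202 191 166 135 104  77  51  38  36  46  74 103 112 111
 115 117]
198 [134 149 160 158 148 130 114 103  90  69  49  37  38  43  65  87  93  96
  93  93]
```

Request:
apply_moves --commands '[0,0.02,0,0,0,0,0,0,0,0,0,0]'

```text
clock: 11.95
position: [0.6271, 0.2692, 0.0165]
ee_rot: [-0.0, 1.0, 0.027, -0.0]
contact_force: [0.8, 3.6, -2.1]
width: 0.0851
```

```bash
python3 - <<'E'
from h import *
s=manip.get_state();print(s['clock'],s['position'],rim(s['position']),s['contact_force'])
d=manip.get_image('top'); a=d['frame']
e=cv2.imread('pics/top0.png'); g=lambda a:cv2.cvtColor(a,cv2.COLOR_BGR2GRAY)
for r in (180,190): print(r,g(a[:,:,::-1])[r,284:340],'\n',g(e)[r,284:340])
E
```

```text
11.95 [0.62705244 0.26917485 0.01651495] [-0.0841  0.2218] [ 0.81936233  3.61364334 -2.10501369]
180 [107 112 110 109 112 113 112 107  93  62  42  36  42  53  84 102 110 124
 142 150 156 155 157 155 157 157 160 158 157 156 158 159 159 158 159 160
 158 158 161 156 151 138 134 145 152 150 141 118  88  73 112 185 229 232
 234 232] 
 [235 236 236 237 236 237 237 237 235 225 175 121  68  58  85 104 115 128
 146 150 157 159 157 157 156 153 156 157 158 157 155 158 157 158 156 157
 161 159 159 155 148 138 137 152 158 155 136 112  79  74 129 193 230 233
 232 233]
190 [190 191 185 172 154 129 118 111 100  76  49  38  40  51  76 103 113 120
 135 149 158 160 159 163 161 160 159 162 159 157 161 158 160 155 162 162
 161 159 159 160 156 143 145 155 165 167 153 132 102  66  89 168 227 235
 236 235] 
 [238 238 238 239 239 239 239 238 239 239 236 207 126  60  76 102 111 123
 138 152 159 160 160 163 159 162 160 163 163 160 162 161 159 161 160 160
 160 159 159 159 156 144 144 157 165 162 151 126  97  68  93 176 228 236
 236 236]
```

The gap is closed: contact force is about 4 N and home's edges moved by no more than 0.1–0.2 px. I'll retreat and go round to the bowl.

Request:
apply_moves --commands '[0,-0.2,0,0,0,0,0,-0.3,0,0,0,0,0,0,0,0,0,0,0,0,-0.8,0,0,0,0,0,-0.9,0,0,0,0,0,-0.9,0,0,0,0,0,-0.9,0,0,0,0,0,-0.9,0,0,0,0,0,0,0,0,0]'

```text
clock: 12.9
position: [0.6291, 0.2847, 0.1538]
ee_rot: [-0.001, 1.0, 0.027, 0.004]
contact_force: [-0.3, 0.1, 0.5]
width: 0.0855
```

Request:
apply_moves --commands '[0,0,0,0,0,0.95,0,0,0,0,0,0.95,0,0,0,0,0,0.95,0,0,0,0,0,0.95,0,0,0,0,0,0.95,0,0,0,0,0,0.95,0,0,0,0,0,0.95,0,0,0,0,0,0.95,0,0,0,0,0,0.95,0,0,0,0,0,0.95,0,0,0,0,0,0.97,0,0,0,0,0,0]'

```text
clock: 14.1
position: [0.6259, 0.2836, 0.1477]
ee_rot: [0.001, 0.726, -0.688, -0.0]
contact_force: [-0.3, 0.4, 0.1]
width: 0.0855
```

Request:
apply_moves --commands '[0.83,0.37,0,0,0,0,0.83,0.37,0,0,0,0,0.83,0.37,0,0,0,0,0.83,0.37,0,0,0,0,0.83,0.37,0,0,0,0,0.83,0.37,0,0,0,0,0.83,0.37,0,0,0,0,0.83,0.37,0,0,0,0,0.83,0.37,0,0,0,0,0.83,0.37,0,0,0,0,0.83,0.37,0,0,0,0,0.83,0.37,0,0,0,0,0.83,0.37,0,0,0,0,0.83,0.37,0,0,0,0,0.83,0.37,0,0,0,0,0.83,0.37,0,0,0,0,0.83,0.37,0,0,0,0,0,0,0,0,0,0,0,0,0,0,0,0]'

```text
clock: 16.0
position: [0.4605, -0.149, 0.1485]
ee_rot: [-0.0, 0.726, -0.688, -0.0]
contact_force: [-0.1, -0.2, 0.2]
width: 0.0854
```

```bash
python3 - <<'E'
from h import *
s=manip.get_state();q=s['ee_rot'];print(s['clock'],s['position'],rim(s['position']),2*np.arctan2(q[2],q[1]),s['qpos'])
d=manip.get_image('top'); a=d['frame'][138:278,222:415,::-1]
cv2.imwrite('pics/t6.png',cv2.resize(a,None,fx=4,fy=4,interpolation=cv2.INTER_CUBIC))
E
```

```text
16.0 [ 0.46047179 -0.14896321  0.14849373] [-0.2728 -0.1868] -1.5166108481289593 [-4.57168700e-01  2.04946164e-01  1.82374015e+00  5.83963389e-04
  1.11355492e+00  1.05918417e+00]
```

View pics/t6.png

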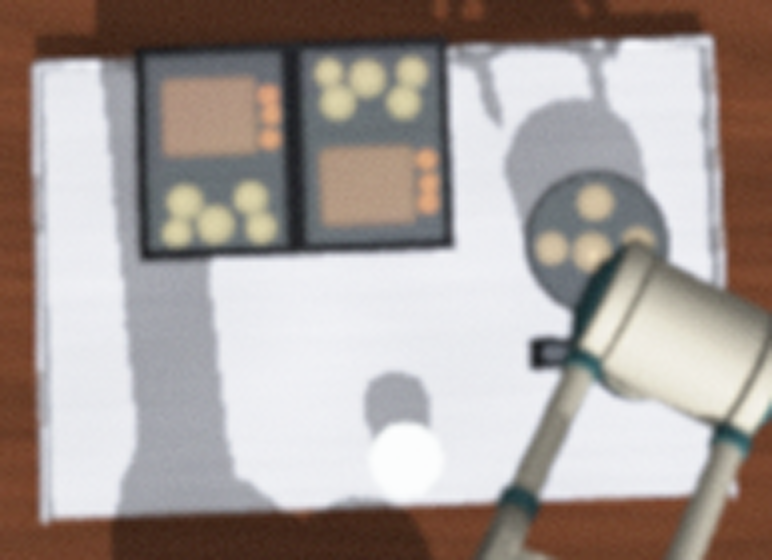

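Picture 9: the two trays stand side by side, square at the rim (joint at column 295, near edges on rows 258 and 246, along the rim's slope). The fingers are in front of the bowl. Down and push.

Request:
apply_moves --commands '[0,0,0.8,0,0,0,0,0,0.8,0,0,0,0,0,0.8,0,0,0,0,0,0.8,0,0,0,0,0,0.7,0,0,0,0,0,0.4,0,0,0,0,0,0.2,0,0,0,0,0,0,0,0,0]'

```text
clock: 16.85
position: [0.4606, -0.1479, 0.0131]
ee_rot: [0.0, 0.726, -0.687, -0.001]
contact_force: [-0.3, -0.3, -0.0]
width: 0.0854
```

Request:
apply_moves --commands '[0,-0.2,0,0,0,0,0,-0.2,0,0,0,0,0,-0.15,0,0,0,0,0,-0.15,0,0,0,0,0,-0.15,0,0,0,0,0,-0.15,0,0,0,0,0,-0.2,0,0,0,0,0,-0.2,0,0,0,0,0,-0.2,0,0,0,0,0,-0.2,0,0,0,0,0,-0.2,0,0,0,0,0,-0.2,0,0,0,0,0,-0.2,0,0,0,0,0,-0.2,0,0,0,0,0,-0.2,0,0,0,0,0,-0.2,0,0,0,0,0,-0.2,0,0,0,0,0,-0.2,0,0,0,0,0,-0.2,0,0,0,0]'

```text
clock: 18.75
position: [0.5692, -0.143, 0.0138]
ee_rot: [-0.0, 0.726, -0.688, 0.0]
contact_force: [-2.3, -0.4, -1.7]
width: 0.0855
```

```bash
python3 - <<'E'
from h import *
s=manip.get_state();q=s['ee_rot'];print(s['clock'],s['position'],rim(s['position']),s['contact_force'])
d=manip.get_image('top'); a=d['frame'][138:278,222:415,::-1]
cv2.imwrite('pics/t7.png',cv2.resize(a,None,fx=4,fy=4,interpolation=cv2.INTER_CUBIC))
E
```

```text
18.75 [ 0.56917268 -0.14304839  0.01377344] [-0.164  -0.1867] [-2.34648244 -0.35933585 -1.70195657]
```

View pics/t7.png

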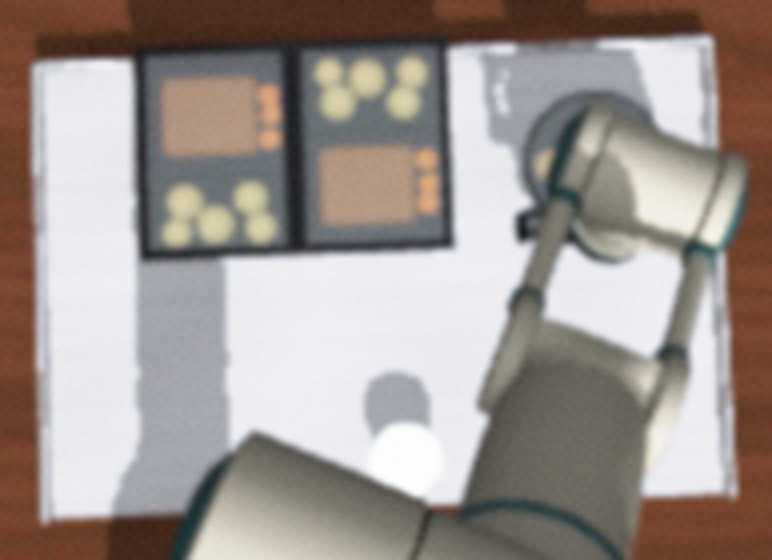

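Picture 10: the bowl is cradled, its top edge at row 91 (it was 170), so its centre is at x ≈ −106 mm. About 53 mm remain.

Request:
apply_moves --commands '[0,-0.2,0,0,0,0,0,-0.2,0,0,0,0,0,-0.2,0,0,0,0,0,-0.2,0,0,0,0,0,-0.2,0,0,0,0,0,-0.2,0,0,0,0,0,-0.15,0,0,0,0,0,-0.1,0,0,0,0]'

```text
clock: 19.6
position: [0.6126, -0.1407, 0.0138]
ee_rot: [-0.0, 0.726, -0.688, 0.0]
contact_force: [-3.3, -0.8, 1.3]
width: 0.0853
```

Request:
apply_moves --commands '[0,-0.06,0,0,0,0,0,-0.05,0,0,0,0]'

```text
clock: 19.8
position: [0.6152, -0.1405, 0.0138]
ee_rot: [0.0, 0.726, -0.688, -0.0]
contact_force: [-3.6, -0.0, 0.9]
width: 0.085
```

Request:
apply_moves --commands '[0,-0.05,0,0,0,0]'

```text
clock: 19.9
position: [0.6167, -0.1404, 0.0138]
ee_rot: [0.0, 0.726, -0.688, -0.0]
contact_force: [-3.1, -0.6, 1.3]
width: 0.0856
```

Request:
apply_moves --commands '[0,-0.05,0,0,0,0,0,-0.05,0,0,0,0]'

```text
clock: 20.1
position: [0.6199, -0.1403, 0.0138]
ee_rot: [-0.0, 0.726, -0.688, -0.0]
contact_force: [-3.8, 0.0, 0.7]
width: 0.0853
```

Request:
apply_moves --commands '[0,-0.04,0,0,0,0]'

```text
clock: 20.2
position: [0.6212, -0.1402, 0.0138]
ee_rot: [-0.0, 0.726, -0.688, 0.0]
contact_force: [-4.0, 0.2, 0.7]
width: 0.0852
```

Request:
apply_moves --commands '[0,-0.04,0,0,0,0]'

```text
clock: 20.3
position: [0.6223, -0.1402, 0.0138]
ee_rot: [-0.0, 0.726, -0.688, -0.0]
contact_force: [-3.2, 0.9, 1.2]
width: 0.0851
```

Request:
apply_moves --commands '[0,-0.04,0,0,0,0]'

```text
clock: 20.4
position: [0.6235, -0.1401, 0.0138]
ee_rot: [-0.0, 0.726, -0.688, -0.0]
contact_force: [-3.5, -1.2, 1.2]
width: 0.0852
```

Request:
apply_moves --commands '[0,-0.04,0,0,0,0]'

```text
clock: 20.5
position: [0.6239, -0.14, 0.0137]
ee_rot: [0.001, 0.726, -0.688, -0.001]
contact_force: [-5.5, -0.5, 3.1]
width: 0.0851
```

Request:
apply_moves --commands '[0,-0.03,0,0,0,0,0,0,0,0,0,0]'

```text
clock: 20.7
position: [0.6239, -0.14, 0.0137]
ee_rot: [0.001, 0.726, -0.688, -0.001]
contact_force: [-7.1, -0.4, 2.4]
width: 0.0853
```

The bowl is against the rim: motion has stopped and force is up to 7 N. I'll retreat straight back, lift and clear the view.

Request:
apply_moves --commands '[0,0.1,0,0,0,0,0,0.4,0,0,0,0,0,0.8,0,0,0,0,0,0.8,0,0,0,0,0,0.8,0,0,0,0,0,0,0,0,0,0,0,0,-0.8,0,0,0,0,0,-0.8,0,0,0,0,0,-0.8,0,0,0,0,0,-0.8,0,0,0,0,0,-0.8,0,0,0,0.5,0.5,-0.3,0,0,0,0.5,0.5,0,0,0,0,0.5,0.5,0,0,0,0,0.5,0.5,0,0,0,0,0,0,0,0,0,0,0,0,0,0,0,0]'

```text
clock: 22.4
position: [0.4831, -0.2082, 0.1432]
ee_rot: [-0.001, 0.725, -0.688, 0.001]
contact_force: [1.2, 0.3, -0.1]
width: 0.0858
```

```bash
python3 - <<'E'
from h import *
s=manip.get_state();print(s['clock'],s['position'],s['contact_force'])
d=manip.get_image('top'); a=d['frame'][138:278,222:415,::-1]
cv2.imwrite('pics/t8.png',cv2.resize(a,None,fx=4,fy=4,interpolation=cv2.INTER_CUBIC))
E
```

```text
22.4 [ 0.48310983 -0.20816277  0.14317579] [ 1.2153051   0.34614641 -0.06207998]
```

View pics/t8.png

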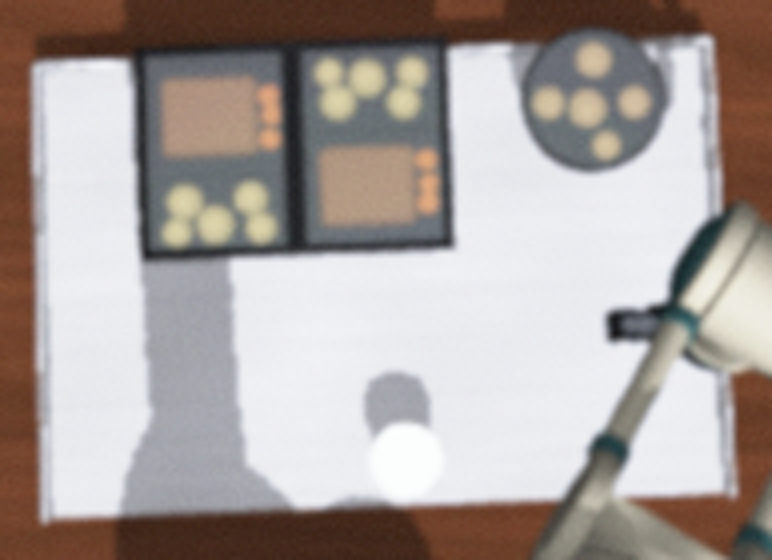

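Picture 11: the bowl overhangs the rim with its centre at (594,99). The stray tray's corners are (138,50), (293,44), (298,251), (145,258). Home's are unchanged at (446,40) and (452,245), and the tub is still at (406,461).

```bash
python3 - <<'E'
from h import *
d=manip.get_image('top')
for n,P in ('stray',[(138,50),(293,44),(298,251),(145,258)]),('home',[(295,43),(446,40),(452,245),(300,251)]):
    r=rect(crop(P,d,.048)); print(n,rim(r[0]),r[1]-Y,r[2:])
print('bowl',rim(crop([(594,99)],d,.058)[0]))
# precise change check: bystanders & home vs first picture
e=cv2.imread('pics/top0.png'); f=d['frame'][:,:,::-1].copy()
g=lambda a:cv2.cvtColor(a,cv2.COLOR_BGR2GRAY).astype(np.float32)
for n,(x,y,w,h) in dict(homeR=(298,148,42,58),tub=(312,242,24,22),roll=(166,178,34,34),spray=(445,168,55,34)).items():
    print(n,cv2.phaseCorrelate(g(e)[y:y+h,x:x+w],g(f)[y:y+h,x:x+w]))
E
```

```text
stray [-0.083   0.1368] 0.0027959188962903767 (np.float64(0.18157577518926146), np.float64(0.1337954701460122))
home [-0.0827  0.0024] -0.007884595772736418 (np.float64(0.18067001774293223), np.float64(0.13152959359836697))
bowl [-0.0519 -0.1897]
homeR ((0.5917791483493318, 0.055701781804000206), 1.012027331104985)
tub ((-0.05576716355151845, 0.0016503086135877254), 1.0090904898113675)
roll ((-0.025955901052110875, -0.1176367098236284), 0.725516214782809)
spray ((0.031054925986623516, 0.0004915473310411755), 0.9855679741612187)
```

```bash
python3 - <<'E'
from h import *
d=manip.get_image('top'); e=cv2.imread('pics/top0.png'); f=d['frame'][:,:,::-1].copy()
g=lambda a:cv2.cvtColor(a,cv2.COLOR_BGR2GRAY).astype(np.float32)
E,F=g(e),g(f)
for n,(x,y,w,h) in dict(top=(302,153,30,20),bot=(302,173,30,24),tray=(302,146,44,62)).items():
    T=E[y:y+h,x:x+w]; W=np.eye(2,3,dtype=np.float32)
    cc,W=cv2.findTransformECC(T,F[y-4:y+h+4,x-4:x+w+4],np.array([[1,0,4],[0,1,4]],np.float32),cv2.MOTION_EUCLIDEAN if n=='tray' else cv2.MOTION_TRANSLATION)
    print(n,cc,W[:,2]-4,W[1,0])
E
```

```text
top 0.992405862086735 [0.27144527 0.21328449] 0.0
bot 0.9793754735255907 [-0.15640616  0.07133389] 0.0
tray 0.9993805252353904 [0.21391582 0.00140333] 0.00074953586
```

```bash
python3 -c "
from rig import manip
print(manip.get_state()['clock'],manip.sign_off())"
```

```text
the job is handed in; nothing more can be done
22.55 None
```

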